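# Raise the lane barrier and push the tub through

## Robot

A 6-joint arm with a two-finger parallel gripper is mounted at the origin on a cart in front of the work surface, level with it; the furniture and walls round the work are solid. World frame = base frame: x ahead of the robot, y to its left, z up, the work surface at z = 0. Lengths are in m, angles in rad, forces in N, time in s.
With the tool pointing down it reaches from about 0.325 to 0.85 m from the base axis. Payload 4.4 kg.
Tool frame: the origin (TCP) lies midway between the tips of the shut fingers; the grasp point (between the pads) lies 19 mm behind it (ctrl.tcp_to_grasp is the distance from the TCP to the grasp point, in m); z points along the fingers, y is the line along which they close (so a half turn about z gives the same grasp; the last joint's range is limited). The gripper opens to 94 mm and grips with 3 to 60 N. Pads are 16 mm wide; open, the fingers measure 119 mm over their backs; the gripper's body (75 mm by 177 mm) begins 78 mm behind the grasp point.
Start: joints at [-0.15, 0.207, 1.542, -0, 1.393, -0.15], TCP at [0.575, -0, 0.205] pointing down, gripper open.
Joint ranges: [-2.73, 2.73], [-0.86, 2.22], [0.23, 2.46], [-1.11, 4.25], [0.08, 2.63], [-2.82, 2.82]. Speed limits (rad/s): [2.79, 2.79, 3.14, 3.14, 3.14, 3.14].

## Interface

Orientations are given as a unit quaternion [x, y, z, w].
In Python, from station import ctrl gives the robot as it stands. The module is installed in compiled form; this text tells all that it offers. Calls block until the motion is done:
- ctrl.move_to(position, orientation): joint-space move of the TCP to a pose.
- ctrl.servo_line(position, speed=0.15, rot=None, until_force=None): straight line of the TCP; rot=None keeps the orientation; speed is the mean speed in m/s. With until_force (N) it stops when the force on the tool has changed by that much, and returns True; else False.
- ctrl.movej(angles): joint-space move.
- ctrl.gripper_to(opening, squeeze=None): finger opening in m; squeeze is the grip in N (None keeps the last); returns when the fingers have stopped.
- ctrl.sleep(seconds).
- ctrl.solve_ik(position, orientation): joint angles nearest the present ones, or None.
- ctrl.capture(name): name is "scene" or "side" or "wrist"; returns the picture (480x640x3 uint8, red, green, blue); there is no depth.
- ctrl.get_calibration(name): a dict with "camera_matrix" (3x3 intrinsics, pixels), "dist_coeffs" ([k1, k2, p1, p2, k3] as OpenCV has them; the pictures are not rectified), "extrinsics" (4x4, takes a point from camera to world coordinates). Camera axes: x right, y down, z forward; pixel columns grow to the right and rows downward; lengths in m; the calibration is good to about 2 mm. A picture is of the moment at which its call begins: read the wrist's pose just before it. get_calibration takes no time and is no camera call; for the wrist camera it gives the pose at the moment of the call.
A pose or a line that the arm cannot do raises ctrl.Unreachable and nothing moves.
- ctrl.sign_off(): hands the job in; it is judged then, once.
Readings, each from a call of its own:
- ctrl.get_time(): time.
- ctrl.get_joints(): joint angles.
- ctrl.get_joint_velocities(): joint speeds.
- ctrl.get_joint_torque(): joint torques, N m.
- ctrl.get_eef_pos(): TCP position.
- ctrl.get_orientation(): TCP orientation.
- ctrl.get_wrist_force(): force on the tool from outside, world axes, zero at the start.
- ctrl.get_ft_torque(): the same for the moment, N m.
- ctrl.get_grip_width(): finger opening in m.
- ctrl.get_grasp_force(): force on a finger pad.
Only numpy, scipy, OpenCV 4.12 (cv2) and the standard library are available. Lean on these libraries where they do the work, as an engineer would, in place of code of your own. Each camera call takes 0.05 s, during which the arm holds its last target. There are 200 camera calls.

## Task

Push the barrier arm of the small gate up from below until it tips past its balance point and stays fully raised on its own. Then push the tub that waits in the lane forward under the raised arm until it stands against the end stop, sliding it on its base without lifting it or knocking it over. Leave the barrier raised and the cotton cone and the roller beside the lane where they are.

Things in the scene. Friction and masses are not known exactly. Their poses are not given: they have to be found in the camera images.
- gate_stand: Fixed gate: dark steel base plate 6 mm thick with a straight lane between two steel rails (inner faces y = -35 and 35 mm, 8 mm thick, tops at z = 25 mm). Origin: on the worktop under the middle of the lane, below the lowered arm. x runs along the lane the way the tub is to go (away from the robot), y left, z up. Lane x -125..125 mm, near end open; side plate to y = 150, x -50..125.
- barrier_arm (a joint): Arm angle, rad: 0 lowered (level across the lane, middle line 85 mm above the worktop), 1.66 fully raised on its stop, just past upright. Bar 10 mm wide, 18 mm deep, 240 mm from pivot to end, pointing to -y of the stand; dark counterweight on its tail. Let go below about 0.8 rad it sinks back; beyond, it swings on, damped, to the stop in a few seconds and stays. Raising takes 1 to 2 N.
- barrier_grip (a point): Centre of the round black rubber grip at the free end of the arm (20 mm diameter, 50 mm long along the arm), 215 mm from the pivot; push here from below. It overhangs beside the lane, free underneath, and rises in a circle about the pivot. Between grip and lane the lowered arm lies in a forked rest at y = -54 mm of the stand (22 x 12 mm, 84 mm tall).
- barrier_pivot (a point): Pivot of the arm at (0, 120, 85) mm in the gate stand's frame; the hinge axis runs along the stand's x, so the arm swings in the plane x = 0. Grey post around it: x -38..38, y 95..145 mm, 89 mm tall.
- tub: Clear plastic tub full of cotton buds standing in the lane on the base plate, round, 59 mm diameter, 80 mm tall, 62 g, on the robot's side of the barrier. Origin: centre of its underside.
- lane_end (a point): Where the centre of the tub's underside lies when the tub touches the end stop: (80, 0, 6) mm in the gate stand's frame. The end stop is a steel bar across the far end of the lane, near face at x = 109.5 mm, top at z = 32 mm.
- roller: Bystander: grey nylon roller, 27 mm diameter, 30 mm tall, standing on the base plate left of the lane, beyond the barrier. Origin: centre of its underside.
- cone: Bystander: white cotton roving cone, 47 mm diameter, 69 mm tall, standing on the worktop right of the lane, beyond the barrier. Origin: centre of its underside.
There are look-alikes about, which are no part of the job. What is shaped like the tub but purple or turquoise is not meant.

How it is judged:
By the outcome, as a careful person would: the job done as asked, in the order asked, and still so for the second after the job is handed in, with the robot touching nothing.
It also fails if it takes over 58 s, if anything falls off the work surface, if the arm or the gripper's body presses on something with over 40 N, if the wrist force passes 120 N, or if a joint passes its speed limit or range.

## Working session

There is one attempt and no reset: what is moved stays moved. The work goes in short steps, each a Python script; the robot and the scene stay as the last script left them, time stands still between calls to the robot, and variables do not carry over. Pictures are saved under pics/ and viewed, at most 10 in all, crops included, and the job is handed in when it is done.

```bash
mkdir -p pics; cat > h.py <<'E'
import numpy as np, cv2
from station import ctrl
def snap(n,f):
    im=ctrl.capture(n); cv2.imwrite('pics/'+f,im[:,:,::-1]); return im
def ray(n,px,z):
    c=ctrl.get_calibration(n); K=np.array(c["camera_matrix"]);T=np.array(c["extrinsics"])
    p=cv2.undistortPoints(np.array(px,float).reshape(-1,1,2),K,np.array(c["dist_coeffs"]))[:,0]
    d=np.c_[p,np.ones(len(p))]@T[:3,:3].T
    return T[:3,3]+d*((z-T[2,3])/d[:,2])[:,None]
def proj(n,P):
    c=ctrl.get_calibration(n);T=np.linalg.inv(np.array(c["extrinsics"]))
    return cv2.projectPoints(np.array(P,float).reshape(-1,1,3),cv2.Rodrigues(T[:3,:3])[0],T[:3,3],np.array(c["camera_matrix"]),np.array(c["dist_coeffs"]))[0][:,0]
E
python3 - <<'E'
from h import *
for n in("scene","side"):
    snap(n,n+'0.png'); print(np.array(ctrl.get_calibration(n)["extrinsics"]).round(3))
print(ctrl.get_time(), ctrl.get_orientation())
E
```

```text
[[ 0.625 -0.585  0.517  0.104]
 [-0.781 -0.457  0.427 -0.25 ]
 [-0.013 -0.67  -0.742  0.702]
 [ 0.     0.     0.     1.   ]]
[[ 0.981 -0.073  0.177  0.391]
 [-0.191 -0.451  0.872 -0.612]
 [ 0.016 -0.89  -0.456  0.47 ]
 [ 0.     0.     0.     1.   ]]
0.1 [ 7.07105549e-01  7.07107319e-01 -5.90849258e-04 -7.95284883e-04]
```

View pics/scene0.png

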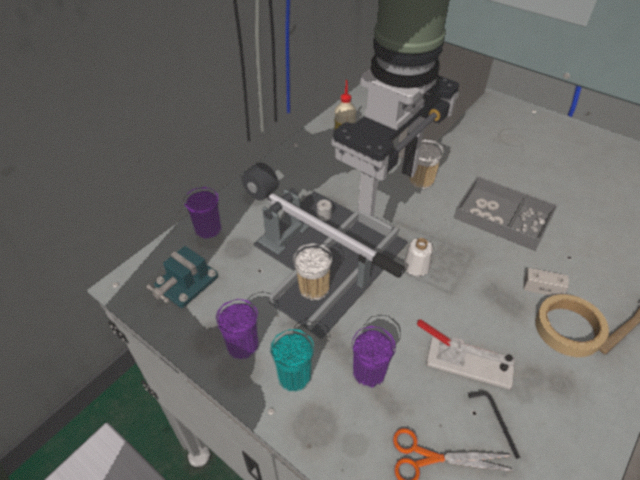

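View pics/side0.png

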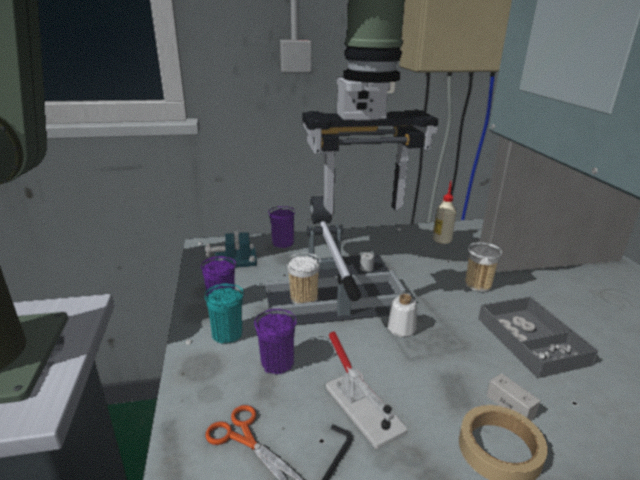

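The scene view shows the tub in the lane at about (313,272), the grip end at about (395,265), the cone at (420,257) and the roller at (324,207). Purple and turquoise decoys stand before the lane entrance. I'll zoom in for accurate points.

```bash
python3 - <<'E'
import cv2
a=cv2.imread('pics/scene0.png')[180:340,230:440];b=cv2.imread('pics/side0.png')[190:340,250:450]
cv2.imwrite('pics/c1.png',cv2.resize(a,None,fx=3.7,fy=3.7,interpolation=2)[:600]);cv2.imwrite('pics/c2.png',cv2.resize(b,None,fx=4,fy=4,interpolation=2))
E
```

```text
(no output)
```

View pics/c1.png

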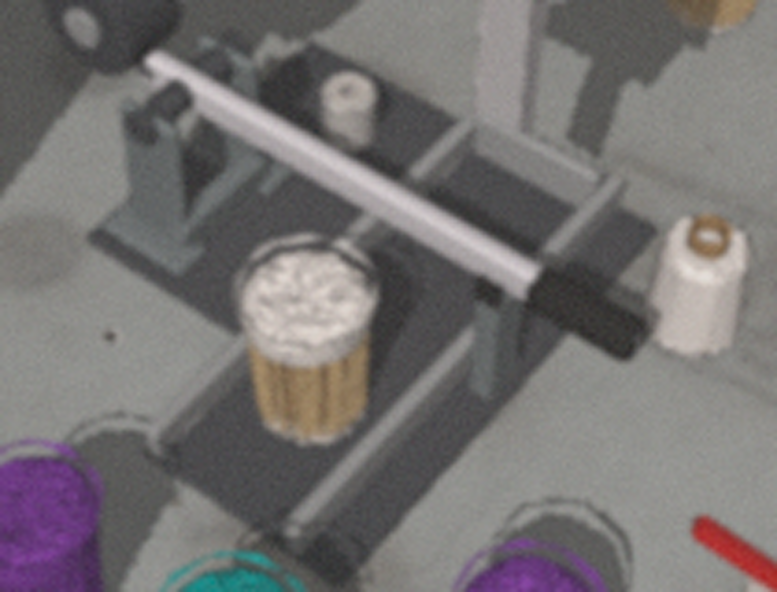

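View pics/c2.png

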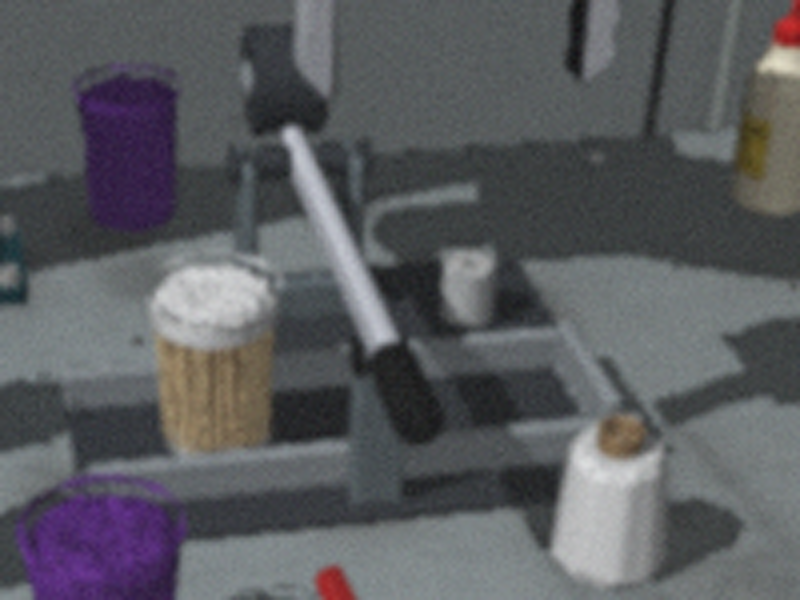

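The crops give the rail tops, the grip, the tub rim, and the cone and roller clearly: right rail near end (297,528) and far end (618,182), left rail (160,440) to (470,125), grip centre (588,310). Now computing poses.

```bash
python3 - <<'E'
from h import *
o=np.array([230,180]);f=lambda *p:np.array(p)/3.7+o
g=lambda *p:np.array(p)/4+np.array([250,190])
R=ray("scene",f((297,525),(618,182),(160,440),(470,125)),.025)
print("rails",R.round(4).tolist())
for a in(R[1]-R[0],R[3]-R[2]):print(np.linalg.norm(a[:2]),np.degrees(np.arctan2(a[1],a[0])))
A=ray("scene",f((588,310),(636,338),(190,92)),.085);print("arm grip,end,~piv",A.round(4).tolist())
print("side grip,end,",ray("side",g((408,390),(422,425)),.085).round(4).tolist())
print("side rails R near/far? L far",ray("side",g((80,472),(590,428),(565,325)),.025).round(4).tolist())
print("tub rim",ray("scene",f((308,300)),.086).round(4),ray("side",g((213,303)),.086).round(4))
print("cone base",ray("scene",f((695,325)),0).round(4),"roller top",ray("scene",f((349,90)),.036).round(4), "side", ray("side",g((612,555)),0).round(4),ray("side",g((470,258)),.036).round(4))
E
```

```text
rails [[0.4323, 0.0278, 0.025], [0.6758, 0.0272, 0.025], [0.429, 0.1003, 0.025], [0.6635, 0.1048, 0.025]]
0.24355666898701295 -0.12857614741722762
0.23448228824192333 1.0964412910287653
arm grip,end,~piv [[0.5572, -0.0261, 0.085], [0.5569, -0.0493, 0.085], [0.5526, 0.1861, 0.085]]
side grip,end, [[0.556, -0.0277, 0.085], [0.5552, -0.0524, 0.085]]
side rails R near/far? L far [[0.4304, 0.0245, 0.025], [0.653, 0.0203, 0.025], [0.6707, 0.1074, 0.025]]
tub rim [[0.4898 0.067  0.086 ]] [[0.4909 0.0506 0.086 ]]
cone base [[ 0.6426 -0.0388  0.    ]] roller top [[0.6375 0.1598 0.036 ]] side [[ 0.6452 -0.0364  0.    ]] [[0.6379 0.1608 0.036 ]]
```

```bash
cat >> h.py <<'E'
from scipy.spatial.transform import Rotation as Ro
a=np.radians(30); d=np.array([np.cos(a)*.707,np.sin(a)*.707,-.7072]); d/=np.linalg.norm(d)
def quat(s): 
    y=s*np.array([-np.sin(a),np.cos(a),0]); return Ro.from_matrix(np.c_[np.cross(y,d),y,d]).as_quat()
PIV=np.array([.5555,.187,.085])
def T(th,gap=.018,s=.022,r=.222):
    u=np.array([0,-np.cos(th),np.sin(th)]); n=np.cross(u,d); n/=np.linalg.norm(n)
    if n[2]<0 and th<.1: n=-n
    if n@np.array([0,np.sin(th),np.cos(th)])<0: n=-n
    return PIV+r*u-gap*n+s*d
E
python3 - <<'E'
from h import *
print("purple",ray("scene",[(374,340),(293,345),(239,315)],.08).round(3).tolist())
for s in(1,-1):
    q=quat(s); 
    print(s,[None if (k:=ctrl.solve_ik(p,q)) is None else np.round(k,2).tolist() for p in (np.array([.45,-.10,.22]),T(0,.025)-.07*d,T(0,.025),T(.6),T(1.1))])
print([T(t).round(3).tolist() for t in(0,.3,.6,.9,1.1)])
E
```

```text
purple [[0.437, -0.081, 0.08], [0.363, 0.001, 0.08], [0.352, 0.092, 0.08]]
1 [None, [-0.78, 0.02, 2.24, 1.02, 0.93, 2.74], [-0.64, 0.21, 2.19, 1.18, 0.78, 2.64], None, None]
-1 [[-1.01, -0.27, 2.19, 0.82, 1.3, -0.23], [-0.78, 0.02, 2.24, 1.02, 0.93, -0.4], [-0.64, 0.21, 2.19, 1.18, 0.78, -0.5], [-0.56, -0.09, 2.14, 0.92, 0.91, -0.04], [-0.36, -0.23, 2.07, 0.77, 0.9, 0.32]]
[[0.555, -0.027, 0.058], [0.557, -0.021, 0.122], [0.559, 0.003, 0.182], [0.564, 0.043, 0.233], [0.569, 0.078, 0.259]]
```

```bash
python3 - <<'E'
from h import *
q=quat(-1); ctrl.gripper_to(0)
ctrl.move_to([.45,-.10,.22],q)
S=T(0,.028); ctrl.move_to(S-.08*d,q)
print("hit",ctrl.servo_line(S,speed=.08,until_force=5),ctrl.get_eef_pos(),S,ctrl.get_wrist_force())
snap("side","s1.png");print(ctrl.get_time())
E
```

```text
hit False [ 0.54790148 -0.02750735  0.05142287] [ 0.54780171 -0.02722293  0.05111411] [ 0.95044277 -0.9357619  -0.32750049]
4.2167
```

View pics/s1.png

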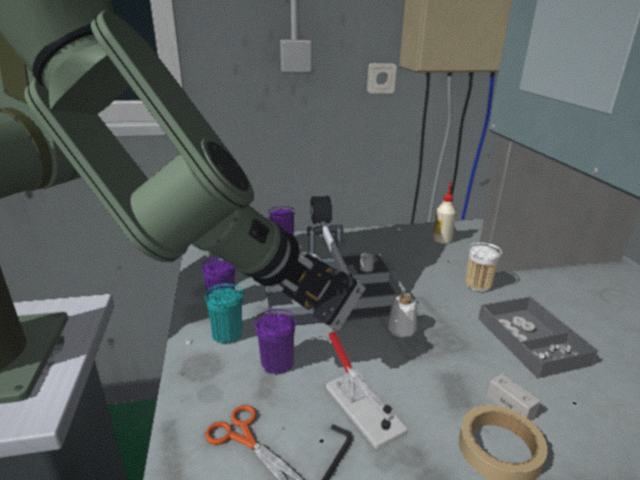

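The gripper is under the grip from the near right, clear of the decoys and the cone, and the lowered arm has not moved. Now raising it.

```bash
python3 - <<'E'
from h import *
for t in(.0,.2,.4,.6,.8,.95,1.1):
    h=ctrl.servo_line(T(t),speed=.09,until_force=15); print(t,h,ctrl.get_eef_pos().round(3),np.round(ctrl.get_wrist_force(),2),round(ctrl.get_time(),1))
    if h: break
snap("scene","s2.png")
E
```

```text
0.0 True [ 0.551 -0.026  0.054] [-1.88 -1.4  -0.49] 4.4
```

View pics/s2.png

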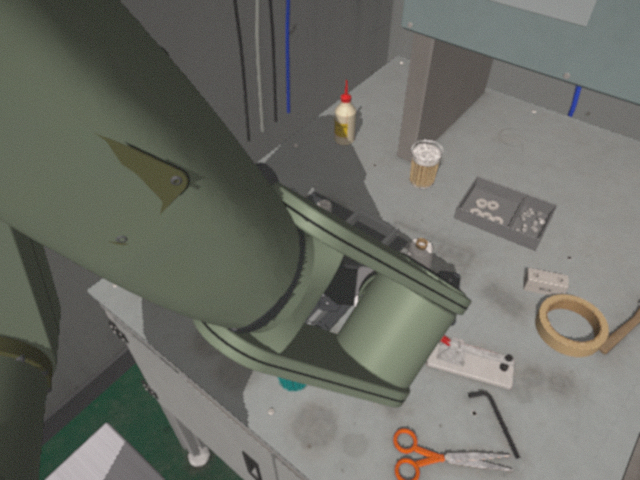

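```bash
python3 - <<'E'
from h import *
ctrl.servo_line(T(0,.028),speed=.05); print(np.round(ctrl.get_wrist_force(),2))
p=T(0,.028)
for t in(.1,.2,.4,.6,.8,.95,1.1):
    q=T(t,.022); q[0]=p[0]+.004*t
    h=ctrl.servo_line(q,speed=.07,until_force=15); print(t,h,ctrl.get_eef_pos().round(3),np.round(ctrl.get_wrist_force(),2),round(ctrl.get_time(),1))
    if h: break
snap("side","s3.png")
E
```

```text
[-0.31 -0.73  0.08]
0.1 False [ 0.547 -0.027  0.076] [-3.77  1.15 -1.19] 5.2
0.2 False [ 0.547 -0.025  0.098] [-5.02  1.11 -1.15] 5.7
0.4 False [ 0.55  -0.017  0.141] [0.46 0.68 0.06] 6.5
0.6 False [0.55  0.001 0.179] [ 0.46  0.28 -0.79] 7.2
0.8 False [0.551 0.025 0.214] [-0.42  0.22  0.82] 8.0
0.95 False [0.551 0.048 0.237] [-0.82  0.56 -0.3 ] 8.6
1.1 False [0.552 0.074 0.257] [ 0.25  0.44 -0.51] 9.2
```

View pics/s3.png

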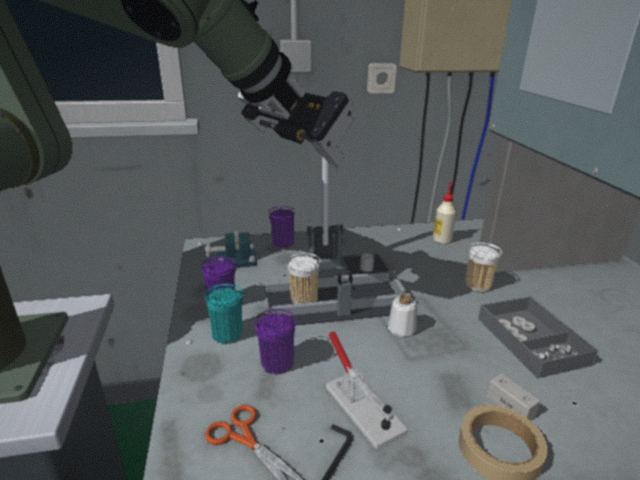

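The arm is upright and the tub, cone and roller have not moved. I'll retreat, let the arm settle, then push the tub low with a tilted tool so it doesn't tip.

```bash
cat >> h.py <<'E'
e=np.radians(25); d2=np.array([np.sin(e),0,-np.cos(e)])
def q2(s):
    y=np.array([0,s,0.]); return Ro.from_matrix(np.c_[np.cross(y,d2),y,d2]).as_quat()
E
python3 - <<'E'
from h import *
ctrl.servo_line(ctrl.get_eef_pos()-.1*d,speed=.15)
k=[(s,ctrl.solve_ik([.428,.066,.20],q2(s)),ctrl.solve_ik([.428,.066,.03],q2(s)),ctrl.solve_ik([.605,.066,.03],q2(s))) for s in(1,-1)]
for r in k: print(r[0],*[None if x is None else np.round(x,2) for x in r[1:]])
ok=[r[0] for r in k if all(x is not None for x in r[1:])]; s=ok[-1]
ctrl.gripper_to(.024)
ctrl.move_to([.428,.066,.22],q2(s))
snap("side","s4.png"); im=snap("scene","s5.png")
print(s,ctrl.get_time(),ctrl.get_grip_width())
a=cv2.imread('pics/s4.png')[100:340,180:480];b=cv2.imread('pics/s5.png')[100:340,180:480]
cv2.imwrite('pics/s45.png',cv2.resize(np.hstack([a,b]),(800,320)))
E
```

```text
1 [-0.07 -0.45  2.2   0.04  0.95 -1.66] [-0.07 -0.09  2.37  0.07  0.43 -1.7 ] [-0.04  0.27  1.96  0.04  0.47 -1.65]
-1 [-0.07 -0.45  2.2   0.04  0.95  1.48] [-0.07 -0.09  2.37  0.07  0.43  1.44] [-0.04  0.27  1.96  0.04  0.47  1.49]
-1 11.8333 0.023956868313974863
```

View pics/s45.png

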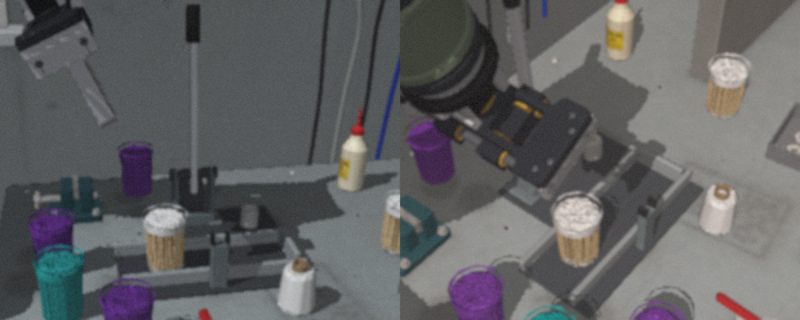

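The arm stands fully raised and everything else is in place. Pushing the tub now.

```bash
python3 - <<'E'
from h import *
print(ctrl.servo_line([.428,.066,.03],speed=.1,until_force=6),np.round(ctrl.get_wrist_force(),2))
print(ctrl.servo_line([.575,.066,.03],speed=.04,until_force=6),ctrl.get_eef_pos().round(4),np.round(ctrl.get_wrist_force(),2))
print(ctrl.servo_line([.612,.066,.03],speed=.02,until_force=3),ctrl.get_eef_pos().round(4),np.round(ctrl.get_wrist_force(),2),ctrl.get_time())
E
```

```text
False [0.03 0.6  0.18]
False [0.575 0.066 0.03 ] [-0.51  0.03  0.34]
True [0.6036 0.0661 0.029 ] [-0.22  0.36  1.12] 19.05
```

```bash
python3 - <<'E'
from h import *
ctrl.servo_line([.50,.066,.035],speed=.06)
ctrl.servo_line([.40,.066,.22],speed=.15)
snap("side","s6.png"); snap("scene","s7.png")
a=cv2.imread('pics/s6.png')[100:340,180:480];b=cv2.imread('pics/s7.png')[140:310,230:443]
cv2.imwrite('pics/s67.png',np.hstack([cv2.resize(a,(400,320)),cv2.resize(b,(400,320))]))
g=ray("side",[(180+0,0)],.1)
print(proj("scene",[[.6355,.066,.086]]),proj("side",[[.6355,.066,.086]]),ctrl.get_time())
E
```

```text
[[368.14291768 207.98541508]] [[382.62018908 254.88616196]] 22.5667
```

View pics/s67.png

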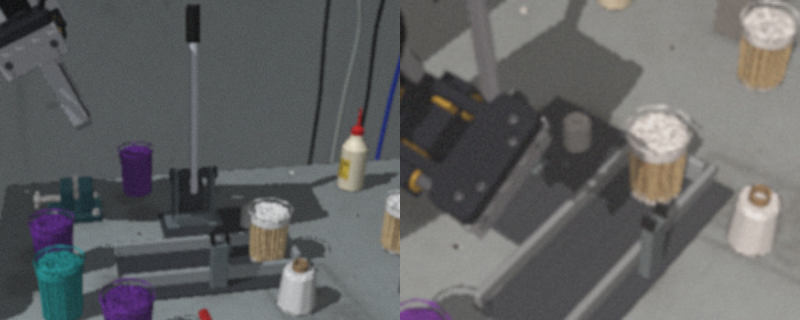

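The tub stands at the end stop: its rim is at about (368,209) in the scene view, against a predicted (368,208). The barrier is still up, and the cone and roller have not moved. One gentle confirming push, then sign off.

```bash
python3 - <<'E'
from h import *
ctrl.servo_line([.50,.066,.035],speed=.15)
ctrl.servo_line([.595,.066,.03],speed=.06,until_force=6)
print(ctrl.servo_line([.612,.066,.03],speed=.015,until_force=5),ctrl.get_eef_pos().round(4),ctrl.get_wrist_force().round(2))
ctrl.servo_line([.56,.066,.033],speed=.05)
ctrl.servo_line([.50,.066,.035],speed=.1)
ctrl.servo_line([.40,.066,.22],speed=.2)
im=snap("side","s8.png"); o=cv2.imread("pics/s6.png")
print("changed px",(cv2.absdiff(cv2.GaussianBlur(o,(5,5),0),cv2.GaussianBlur(im[:,:,::-1].copy(),(5,5),0)).max(2)>40).sum(),ctrl.get_time())
E
```

```text
True [0.6037 0.0661 0.0288] [0.02 0.22 0.33]
changed px 0 29.5917
```

The second push met firm contact at the same place (x = 0.6037), and the picture afterwards is unchanged.

```bash
python3 -c "
from station import ctrl
print(ctrl.sign_off())"
```

```text
the job is handed in; nothing more can be done
None
```

The barrier is fully raised and staying up on its own, the tub stands upright against the end stop, the cone and roller were not moved, and the job was handed in at about 30 s.

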